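# Return a power adapter through the spring flap

## Robot

A 6-joint arm with a two-finger parallel gripper is mounted at the origin on the work surface; the furniture and walls round the work are solid. World frame = base frame: x ahead of the robot, y to its left, z up, the work surface at z = 0. Lengths are in m, angles in rad, forces in N, time in s.
With the tool pointing down it reaches from about 0.35 to 0.85 m from the base axis. Payload 8.1 kg.
Tool frame: the origin (TCP) lies between the finger pads; the fingertips stand 11 mm ahead of it and the grasp point (between the pads) lies 8 mm behind it (robot.tips_ahead is the distance from the TCP to the fingertips, in m); z points along the fingers, y is the line along which they close (so a half turn about z gives the same grasp; the last joint's range is limited). The gripper opens to 93 mm and grips with 3 to 60 N. Pads are 15 mm wide; open, the fingers measure 128 mm over their backs; the gripper's body (75 mm by 188 mm) begins 65 mm behind the grasp point.
Start: joints at [-1.357, 0.13, 1.488, -0, 1.523, -0.085], TCP at [0.177, -0.573, 0.23] pointing down, gripper open.
Joint ranges: [-2.96, 2.96], [-0.89, 2.26], [0.02, 2.5], [-1.34, 4.48], [0, 2.73], [-2.66, 2.66]. Speed limits (rad/s): [2.39, 2.39, 2.79, 3.14, 3.14, 3.14].

## Interface

Orientations are given as a rotation vector (axis times angle).
In Python, from plant import robot gives the robot as it stands. The module is installed in compiled form; this text tells all that it offers.
- The arm moves only by the tool move_arm, never from a script. Its argument "deltas" is one flat list of numbers, 7 for each row, row after row: the shift along the tool's x, y, z in m, then the turn, a rotation vector about the tool's x, y, z in rad, then the opening, from 0 (shut) to 1 (fully open). A call has 1 to 12 rows; each row is the pose to reach, as a shift and turn from the pose commanded when the call began, along the tool's axes at that moment; what a row does not reach only later rows make up. A row lasts 1/8 s, in which the tool goes at most 62.5 mm and 10.7 degrees, less where a joint would pass 70% of its speed; a pose out of reach is approached as far as the arm can. A call with a gripper value outside its range is refused whole. The fingers move at their own pace and stop on an object; "squeeze" is the grip in N (left out, the last holds). Time passes only in rows, so rows that repeat a pose let the fingers close. It gives the time, the measured TCP pose, the force, the opening and the grip force at its end, in the units of the state.
- robot.read_state(): the state, without advancing time (a new reading comes with each control period).
- robot.read_camera(name): name is "scene" or "top" or "wrist"; returns (picture, depth): 400x640x3 uint8, red, green, blue; 400x640 float32, m along the optical axis (not along the pixel's ray), 0 where there is no reading.
- robot.camera_model(name): a dict with "K" (3x3 intrinsics, pixels), "R" (3x3) and "t" (3): a world point X has camera coordinates R X + t; the wrist camera has in their place "tool_from_camera" (4x4, takes a point from camera to tool coordinates, whose origin is the TCP and whose axes are the flange's). Camera axes: x right, y down, z forward; pixel columns grow to the right and rows downward; lengths in m; the calibration is good to about 2 mm. A picture is of the moment at which its call begins: read the wrist's pose just before it. camera_model takes no time and is no camera call.
- robot.close_job(): hands the job in; it is judged then, once.
Trained networks look in the newest picture that a camera, given by its name, has taken for a name from the list of things; names that differ only in an ending like _2 or _b are one class to them, and where a whole thing is asked for, a point or a joint stands for the part that bears it (a point fixed in the world has none). Each returns a list of dicts, best first, with "confidence" (0 to 1); they miss things now and then, are a little off and sometimes report something else, mostly with a low value. They report only what shows in the picture. A call takes as long as a camera call. They do not tell look-alikes from the thing itself.
- robot.recognise(camera, label): "uv" ([column, row] in pixels, amid what is visible of it).
The state is a dict: "t": time; "q": joint angles; "dq": joint speeds; "joint_torque": joint torques, N m; "tool_pos": TCP position; "orientation": TCP orientation; "force": force on the tool from outside, world axes, zero at the start; "wrist_torque": the same for the moment, N m; "opening": finger opening in m; "gripper_force": force on a finger pad.
Only numpy, scipy, OpenCV 4.12 (cv2) and the standard library are available. Lean on these libraries where they do the work, as an engineer would, in place of code of your own. Each camera call takes 0.05 s, during which the arm holds its last target. There are 200 camera calls.

## Task

Return the black power adapter that lies on the deck of the grey return box: with one finger push the spring flap inward and keep it open, and with the other finger push the adapter along the deck and through the doorway, so that it drops into the bin without shoving against the flap. Only push: never pick the adapter up. Then draw the hand away so that the flap swings shut by itself, and leave everything else on the box and the desk where it is.

Things in the scene. Friction and masses are not known exactly. Their poses are not given: they have to be found in the camera images.
- return_box: Grey laminate return box fixed to the desk (place and yaw vary). Origin on the desk (z = 0) under the middle of the adapter's path at the doorway; +x points through the doorway into the bin (away from the robot, within 0.3 rad of world x), +y left, z up. In its frame, mm: loading deck, flat top at z = 75, x -140 to 0, y -60 to 125, no rims. Nothing stands higher than z = 121.
- bin_floor (a point): Middle of the bin's floor (box frame x 80, y 32, z 5 mm). Bin behind the doorway, in the box frame, mm: x 0 to 159, y -54 to 119, walls 6 thick with top at z = 116. Open from above except for a hood (z 116 to 121) over x 110 to 165, so fingers from above may reach through the doorway to x = 100.
- deck_edge (a point): Point on the rear edge of the deck, at its top surface (box frame x 0, y 0, z 75 mm). Things pushed past it drop 70 mm into the bin. The doorway stands over this edge: clear from a steel post at y -55 to -45 (top z 116) to the flap's hinge pin at y = 110 mm, no lintel.
- flap (a joint): Upright aluminium swing flap in the doorway. 0 rad = shut, along the box's y axis at x = 0; grows as it swings inward (to box +x), stop at 1.45. Upright hinge pin at box y = 110 mm, free end at y = -44 mm when shut. 3 mm thick, 4 to 38 mm (with rolled edge 41) above the deck. A spring shuts it: 0.09 N m when shut plus 0.10 N m per rad. No latch; it never opens towards the robot.
- flap_push (a point): Point on the flap's front face, 38 mm from the hinge pin, 20 mm above the deck, moving with the flap: a good place for the finger that opens it (2.5 to 4 N). A finger going from here straight along box +x opens the flap to about 0.6 rad after 27 mm and 0.9 rad after 50 mm, which clears the adapter's path.
- adapter: Black power adapter, 45 (its x) by 55 (its y) by 28 mm high, 0.10 to 0.20 kg, origin at the centre of its underside. Lies flat on the deck, centre 55 to 85 mm in front of the doorway, within 7 mm of box y = 0, turned at most 0.15 rad from the box. Tips over the deck's edge once its centre is past.
- adapter_rear (a point): Middle of the adapter's rear face, 14 mm up: where the pushing finger goes. With fingers some 100 mm apart (centres) on a line 45 degrees to box x, one finger here and the other ahead on the left, the front finger meets the flap near flap_push while the adapter has about 25 mm to go to the doorway.
- usb_stick: black USB memory stick, 18x54x9 mm, lying on the left front corner of the loading deck; a bystander, stays where it is
- stapler: blue and black stapler, 135x34x41 mm, on the desk right of the box; a bystander
- tape_roll: roll of brown tape, 92x90x48 mm, on the desk; a bystander
- mouse: grey computer mouse, 106x58x37 mm, on the desk; a bystander
- calculator: dark pocket calculator, 118x72x14 mm, on the desk; a bystander
- glue_stick: glue stick standing upright on the desk, 26 across, 92 mm tall, red cap; a bystander
Mind the look-alikes: they are no part of the job. Leave any red or turquoise look-alike of the adapter alone.

How it is judged:
By the outcome, as a careful person would: the job done as asked, in the order asked, and still so for the second after the job is handed in, with the robot touching nothing.
It also fails if it takes over 32 s, if anything falls off the work surface, if the arm or the gripper's body presses on something with over 40 N, if the wrist force passes 120 N, or if a joint passes its speed limit or range.

## Working session

There is one attempt and no reset: what is moved stays moved. The work goes in short steps, Python scripts to look and compute and a tool call to move; the robot and the scene stay as the last step left them, time stands still between calls to the robot, and variables do not carry over. Pictures are saved under pics/ and viewed, at most 10 in all, crops included, and the job is handed in when it is done.

Besides the shell and the picture viewer there is one more tool, called after "Call:" in YAML: its name, and indented under it one key for each argument. move_arm: Moves the arm, as the interface text tells. Its arguments: {"type":"object","properties":{"deltas":{"type":"array","items":{"type":"number"}},"squeeze":{"type":"number"}},"required":["deltas"]}

```bash
mkdir -p pics; cat > h.py <<'E'
import numpy as np, cv2
from plant import robot
from scipy.spatial.transform import Rotation as Ro
def cloud(name):
    s=robot.read_state()
    rgb,d=robot.read_camera(name); m=robot.camera_model(name); K=np.array(m["K"])
    v,u=np.mgrid[0:400,0:640]
    P=np.stack([(u-K[0,2])/K[0,0]*d,(v-K[1,2])/K[1,1]*d,d],-1)
    if "R" in m: W=(P-np.array(m["t"]))@np.array(m["R"])
    else:
        T=np.array(m["tool_from_camera"]); W=P@T[:3,:3].T+T[:3,3]
        W=W@Ro.from_rotvec(s["orientation"]).as_matrix().T+s["tool_pos"]
    W[d==0]=np.nan
    return rgb,W
E
python3 - <<'E'
from h import *
s=robot.read_state(); print(s["tool_pos"],s["orientation"],s["t"],s["force"])
print(Ro.from_rotvec(s["orientation"]).as_matrix().round(3))
for c in["top","scene"]:
    rgb,W=cloud(c); cv2.imwrite(f"pics/{c}1.png",rgb[:,:,::-1]); np.savez(f"{c}1.npz",W=W,rgb=rgb)
    for l in["adapter","flap","return_box","usb_stick"]:
        for r in robot.recognise(c,l)[:3]:
            u,v=map(int,r["uv"]); print(c,l,r["uv"],round(r["confidence"],2),W[v,u].round(3))
E
```

```text
[ 0.17652691 -0.57288315  0.228602  ] [-3.10479479e+00 -4.67396351e-01  1.96039368e-04] 0.0 [ 0.13554945 -0.36020192  0.27199705]
[[ 0.956  0.294 -0.   ]
 [ 0.294 -0.956  0.002]
 [ 0.    -0.002 -1.   ]]
top adapter [274.0, 260.8] 0.86 [0.339 0.079 0.025]
top adapter [234.9, 211.5] 0.8 [0.442 0.176 0.1  ]
top adapter [294.6, 206.9] 0.69 [0.479 0.04  0.027]
top flap [209.2, 171.3] 0.65 [0.561 0.273 0.009]
top return_box [222.1, 166.5] 0.92 [0.578 0.241 0.005]
top usb_stick [190.9, 225.1] 0.67 [0.404 0.281 0.081]
scene adapter [362.7, 247.1] 0.98 [0.458 0.186 0.1  ]
scene adapter [385.4, 229.0] 0.74 [0.344 0.084 0.025]
scene adapter [325.5, 229.7] 0.52 [0.482 0.037 0.028]
scene flap [336.5, 269.3] 0.69 [0.529 0.221 0.097]
scene flap [308.9, 178.9] 0.51 [ 0.455 -0.175  0.031]
scene return_box [318.3, 293.9] 0.68 [0.557 0.196 0.006]
scene usb_stick [401.3, 278.9] 0.6 [0.413 0.272 0.081]
```

View pics/top1.png

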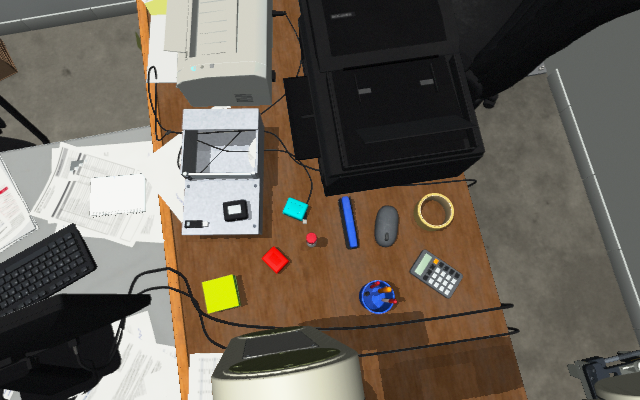

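View pics/scene1.png

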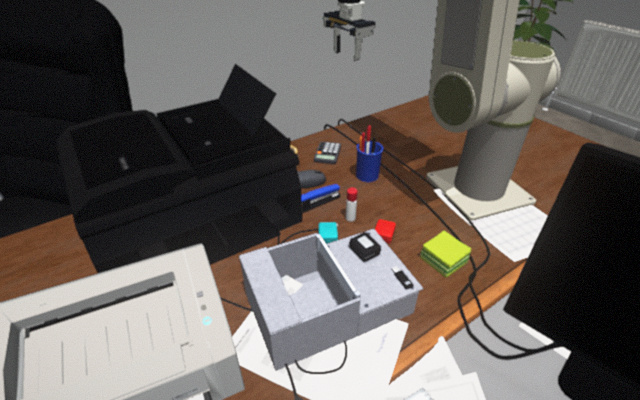

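The black adapter is on the deck at top (235,210) / scene (365,247). The red (275,260) and turquoise (295,208) ones on the desk are look-alikes. Next I'll fit the box and adapter poses.

```bash
cat > fit.py <<'E'
from h import *
def inbox(P,c,yaw): 
    d=P[:,:2]-c; return np.c_[d@[np.cos(yaw),np.sin(yaw)],d@[-np.sin(yaw),np.cos(yaw)]]
E
python3 - <<'E'
from fit import *
for c in["top","scene"]:
    f=np.load(c+"1.npz"); W=f["W"].reshape(-1,3); rgb=f["rgb"].reshape(-1,3).astype(int)
    m=(W[:,2]>.068)&(W[:,2]<.128)&(W[:,0]>.33)&(W[:,0]<.8)&(W[:,1]>.08)&(W[:,1]<.4)
    im=np.zeros((500,500),np.uint8); p=((W[m,:2]-[.3,.0])*1000).astype(int); ok=((p>=0)&(p<500)).all(1); im[p[ok][:,0],p[ok][:,1]]=255
    im=cv2.morphologyEx(im,cv2.MORPH_CLOSE,np.ones((9,9)))
    n,L,S,_=cv2.connectedComponentsWithStats(im); k=1+S[1:,4].argmax(); 
    pts=np.argwhere(L==k)/1000+[.3,0]
    (ctr,sz,a)=cv2.minAreaRect(pts.astype(np.float32)); ctr=np.array(ctr)
    a=np.deg2rad(a)
    cand=[a+i*np.pi/2 for i in range(-4,4)]; yaw=min(cand,key=abs)
    # long axis is box x 305 (centre at 12.5), y centre 32.5
    ex=np.array([np.cos(yaw),np.sin(yaw)]); ey=np.array([-ex[1],ex[0]])
    o=ctr-.0125*ex-.0325*ey
    print(c,"rect",ctr.round(4),np.round(sz,4),"yaw",round(yaw,4),"origin",o.round(4))
    B=inbox(W,o,yaw); dk=(abs(B[:,0]+.07)<.065)&(abs(B[:,1]-.03)<.085)
    deck=dk&(abs(W[:,2]-.077)<.006); print("deck z",np.median(W[deck,2]).round(4), "wall z",np.median(W[(abs(B[:,0]-.135)<.02)&(abs(B[:,1]-.03)<.07)&(W[:,2]>.1),2]))
    ad=dk&(W[:,2]>.094)&(W[:,2]<.112)&(B[:,0]<-.015)&(abs(B[:,1])<.06)
    r=cv2.minAreaRect((B[ad]*1000).astype(np.float32)); print("adapter (box mm)",ad.sum(),r,"z",np.median(W[ad,2]))
    us=dk&(W[:,2]>.080)&(B[:,0]<-.06)&(B[:,1]>.05)
    if us.sum()>3: print("usb",(B[us].min(0)*1000).round(),(B[us].max(0)*1000).round())
    fl=(abs(B[:,0])<.012)&(B[:,1]>-.04)&(B[:,1]<.1)&(W[:,2]>.09)
    q=np.polyfit(B[fl,1],B[fl,0],1) if fl.sum()>5 else 0; print("flap line",fl.sum(),q)
E
```

```text
top rect [0.5399 0.2212] [0.307  0.1864] yaw 0.0803 origin [0.53   0.1878]
deck z 0.0739 wall z 0.11963185938019977
adapter (box mm) 430 ((-84.65804290771484, -5.945772171020508), (45.4756965637207, 54.5750846862793), 8.708165168762207) z 0.1013422307147876
usb [-124.   62.] [-106.  114.]
flap line 239 [ 3.70186383e-05 -1.08154901e-03]
scene rect [0.5398 0.223 ] [0.307  0.1881] yaw 0.0835 origin [0.53   0.1896]
deck z 0.0741 wall z 0.11994418058187484
adapter (box mm) 452 ((-83.31747436523438, -4.219030380249023), (45.391456604003906, 56.1047248840332), 9.249669075012207) z 0.10159948248524539
usb [-122.   63.] [-104.  115.]
flap line 406 [0.0043351  0.00161966]
```

```bash
cat >> fit.py <<'E'
O=np.array([.530,.1887]); YAW=.082
def b2w(x,y): return O+np.array([[np.cos(YAW),-np.sin(YAW)],[np.sin(YAW),np.cos(YAW)]])@np.array([x,y])
def plan(x,y,z,ang=45):   # target TCP in box frame (m), tool-y angle vs box x (deg): tool shift and turn from present pose
    s=robot.read_state(); R=Ro.from_rotvec(s["orientation"]).as_matrix()
    t=np.array([*b2w(x,y),z]); a=YAW+np.deg2rad(ang); c,n=np.cos(a),np.sin(a)
    Rt=np.array([[n,c,0],[-c,n,0],[0,0,-1]]); Rt[:,0]=np.cross(Rt[:,1],Rt[:,2])
    return (R.T@(t-s["tool_pos"])).round(4), Ro.from_matrix(R.T@Rt).as_rotvec().round(4)
E
python3 - <<'E'
from fit import *
s=robot.read_state(); R=Ro.from_rotvec(s["orientation"]).as_matrix()
print(plan(-.094,.032,.20))
for w in [(.36,-.30,.25),(.44,-.02,.25)]: print((R.T@(np.array(w)-s["tool_pos"])).round(3))
W=np.concatenate([np.load(c+"1.npz")["W"].reshape(-1,3) for c in("top","scene")])
for y in np.arange(-.6,.45,.1):
    print(round(y,1),[float(np.nanmax(W[(W[:,0]>x)&(W[:,0]<x+.1)&(W[:,1]>y)&(W[:,1]<y+.1),2],initial=0).round(2)) for x in (.2,.3,.4,.5,.6)])
E
```

```text
(array([ 0.4771, -0.6758,  0.0297]), array([-0.0000e+00, -1.0000e-04, -2.1395e+00]))
[ 0.256 -0.207 -0.02 ]
[ 0.415 -0.451 -0.02 ]
-0.6 [0.4, 0.0, 0.0, 0.0, 0.0]
-0.5 [0.56, 0.01, 0.01, 0.01, 0.0]
-0.4 [0.58, 0.02, 0.05, 0.33, 0.32]
-0.3 [0.15, 0.02, 0.05, 0.33, 0.32]
-0.2 [0.16, 0.15, 0.04, 0.33, 0.29]
-0.1 [0.75, 0.1, 0.1, 0.33, 0.26]
-0.0 [0.75, 0.09, 0.09, 0.06, 0.19]
0.1 [0.05, 0.08, 0.11, 0.12, 0.13]
0.2 [0.05, 0.08, 0.1, 0.12, 0.12]
0.3 [0.4, 0.08, 0.08, 0.12, 0.12]
0.4 [0.4, 0.0, 0.0, 0.01, 0.04]
```

Call:
move_arm:
  deltas: [0.04,-0.039,-0.02,0,0,-0.13,0.9,0.08,-0.078,-0.02,0,0,-0.26,0.9,0.12,-0.116,-0.02,0,0,-0.39,0.9,0.16,-0.155,-0.02,0,0,-0.52,0.9,0.2,-0.194,-0.02,0,0,-0.66,0.9,0.242,-0.232,-0.02,0,0,-0.8,0.9,0.264,-0.28,-0.02,0,0,-0.94,0.9,0.286,-0.328,-0.02,0,0,-1.08,0.9,0.308,-0.376,-0.02,0,0,-1.22,0.9,0.33,-0.424,-0.02,0,0,-1.36,0.9,0.352,-0.47,-0.02,0,0,-1.5,0.9,0.352,-0.47,-0.02,0,0,-1.6,0.9]
  squeeze: 30

```text
t: 2.0
tool_pos: [0.3749, -0.0173, 0.25]
orientation: [1.816, 2.563, 0.002]
force: [-0.2, -1.1, -0.6]
opening: 0.0836
gripper_force: 0.0
```

```bash
python3 -c "
from fit import *
s=robot.read_state(); print(s['t'],s['tool_pos'],s['opening'],s['q'],plan(-.094,.032,.20),plan(-.094,.032,.16))"
```

```text
2.0 [ 0.37490222 -0.01729139  0.24995651] 0.0835825397002054 [-1.83827237e-01 -5.24966641e-01  2.02278166e+00  9.02025551e-04
  1.64291831e+00 -5.21715919e-01] (array([0.1977, 0.1317, 0.0502]), array([ 0.0013, -0.    , -0.5294])) (array([0.1976, 0.1317, 0.0902]), array([ 0.0013, -0.    , -0.5294]))
```

Call:
move_arm:
  deltas: [0.04,0.026,0,0,0,-0.11,0.9,0.08,0.053,0,0,0,-0.22,0.9,0.12,0.08,0.01,0,0,-0.33,0.9,0.16,0.106,0.03,0,0,-0.44,0.9,0.198,0.132,0.05,0,0,-0.53,0.9,0.198,0.132,0.09,0,0,-0.53,0.9,0.198,0.132,0.09,0,0,-0.53,0.9,0.198,0.132,0.09,0,0,-0.53,0.9]

```text
t: 3.0
tool_pos: [0.4363, 0.2091, 0.161]
orientation: [1.097, 2.943, 0.001]
force: [0.5, -0.1, 1.0]
opening: 0.0838
gripper_force: 0.0
```

```bash
cat > look.py <<'E'
from fit import *
import sys
def adapter(cams):
    s=robot.read_state(); R=Ro.from_rotvec(s["orientation"]).as_matrix()
    d=s["tool_pos"][:2]-O; T=inbox(np.array([s["tool_pos"]]),O,YAW)[0]
    ty=R[:2,1]; print("t",s["t"],"TCP box mm",(T*1000).round(1),"z",s["tool_pos"][2].round(4),"tool-y deg",round(np.degrees(np.arctan2(ty[1],ty[0])-YAW),1),"F",np.round(s["force"],1))
    for c in cams:
        rgb,W=cloud(c); cv2.imwrite(f"pics/{c}_{sys.argv[1]}.png",rgb[:,:,::-1])
        w=W.reshape(-1,3); g=rgb.reshape(-1,3); B=inbox(w,O,YAW)*1000
        m=(w[:,2]>.094)&(w[:,2]<.1095)&(B[:,0]>-125)&(B[:,0]<30)&(abs(B[:,1]+4)<42)
        # drop finger points
        F=[T*1000+k*50.3*np.array([np.cos(a),np.sin(a)]) for k in(-1,1) for a in[np.arctan2(ty[1],ty[0])-YAW]]
        for f in F: m&=np.hypot(*(B-f).T)>13.5
        if m.sum()>20: print(c,m.sum(),[np.round(v,1) for v in cv2.minAreaRect(B[m].astype(np.float32))],"z",np.median(w[m,2]).round(4))
        else: print(c,"few",m.sum())
        f=(w[:,2]>.093)&(w[:,2]<.118)&(abs(B[:,0])<12)&(B[:,1]>-40)&(B[:,1]<105)
        print("  flap-ish n",f.sum())
if __name__=="__main__": adapter(sys.argv[2:])
E
python3 look.py a top scene wrist; python3 -c "
from fit import *; print(plan(-.094,.032,.092))"
```

```text
t 3.0 TCP box mm [-91.7  28.1] z 0.161 tool-y deg 44.4 F [ 0.5 -0.1  1. ]
top 183 [array([-49.8,  -3.2]), array([98.2, 80.4]), np.float64(0.2)] z 0.1013
  flap-ish n 147
scene 417 [array([-51.5,  -6.2]), array([111.6,  83. ]), np.float64(2.4)] z 0.1015
  flap-ish n 380
wrist 5242 [array([-54.9,  -7.2]), array([109.8,  78.5]), np.float64(0.6)] z 0.1028
  flap-ish n 2278
(array([0.0051, 0.0003, 0.0698]), array([ 0.003 ,  0.0017, -0.0105]))
```

View pics/wrist_a.png

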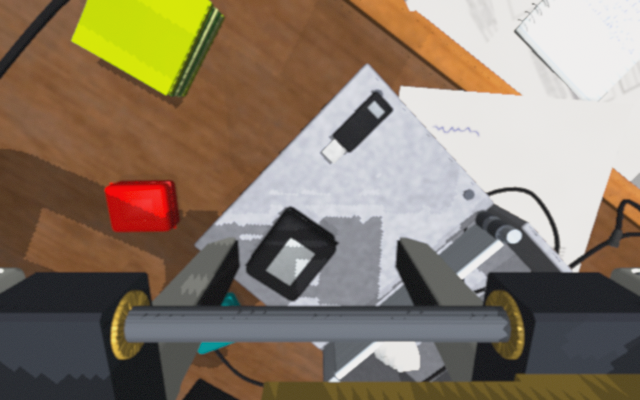

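View pics/scene_a.png

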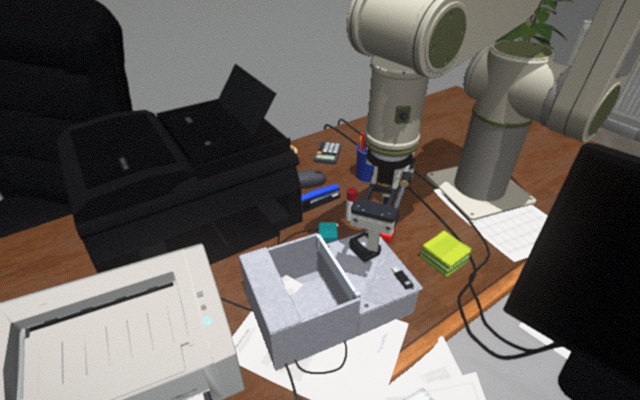

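The wrist view shows the adapter at (290,253) between the fingertips, with the USB stick at (360,125). In both views the hand stands clear above the deck. I'll tighten the adapter segmentation.

```bash
cat > patch.py <<'E'
s=open('look.py').read()
s=s.replace("        if m.sum()>20","""        n,L,S,_=cv2.connectedComponentsWithStats(m.reshape(400,640).astype(np.uint8))
        best=[];
        for k in range(1,n):
            if S[k,4]<40: continue
            p=B[L.ravel()==k]; r=cv2.minAreaRect(p.astype(np.float32)); best.append((abs(min(r[1])-45)+abs(max(r[1])-55),k))
        if best: m=L.ravel()==min(best)[1]
        else: m[:]=False
        if m.sum()>20""").replace("w[:,2]>.094","w[:,2]>.0975").replace('        f=(w[:,2]>.093)','        continue\n        f=(w[:,2]>.093)').replace("m.sum(),[np","m.sum(),'z',0,[np")
open('look.py','w').write(s)
E
python3 patch.py; python3 look.py b top scene wrist; python3 -c "
from fit import *; print(plan(-.094,.032,.092))"
```

```text
t 3.15 TCP box mm [-90.9  28.1] z 0.1618 tool-y deg 44.4 F [ 1.1 -1.   0.3]
top 114 z 0 [array([-75. , -25.3]), array([46.3, 21.8]), np.float64(45.1)] z 0.1014
scene 274 z 0 [array([-82.8,  -4.3]), array([43.7, 56.1]), np.float64(9.1)] z 0.1015
wrist 4566 z 0 [array([-84.9,  -5.8]), array([44.7, 54.9]), np.float64(8.0)] z 0.1029
(array([0.0046, 0.0007, 0.0689]), array([ 0.0019,  0.001 , -0.0101]))
```

Call:
move_arm:
  deltas: [0.004,0.001,0.0,0,0,-0.01,0.9,0.004,0.001,0.02,0,0,-0.01,0.9,0.004,0.001,0.04,0,0,-0.01,0.9,0.004,0.001,0.055,0,0,-0.01,0.9,0.004,0.001,0.064,0,0,-0.01,0.9,0.004,0.001,0.067,0,0,-0.01,0.9,0.004,0.001,0.067,0,0,-0.01,0.9]

```text
t: 4.18
tool_pos: [0.4337, 0.2128, 0.0929]
orientation: [1.081, 2.949, 0.0]
force: [0.6, -0.7, 0.5]
opening: 0.0836
gripper_force: 0.0
```

```bash
python3 look.py c scene wrist; python3 look.py d wrist; python3 -c "
from fit import *; print(plan(-.094,.032,.093))"
```

```text
t 4.175 TCP box mm [-94.   31.9] z 0.0929 tool-y deg 45.0 F [ 0.6 -0.7  0.5]
scene 77 z 0 [array([ 2. , -4.4]), array([ 3.9, 81.7]), np.float64(2.4)] z 0.1027
wrist 2201 z 0 [array([-75.7, -23.2]), array([52.2, 25.5]), np.float64(44.6)] z 0.103
t 4.275 TCP box mm [-93.7  32. ] z 0.0933 tool-y deg 45.0 F [ 0.8 -0.3  0.1]
wrist 2182 z 0 [array([-74.9, -23.3]), array([52. , 26.9]), np.float64(46.2)] z 0.103
(array([ 0.0002, -0.0002,  0.0003]), array([0.0011, 0.0005, 0.0006]))
```

View pics/wrist_c.png

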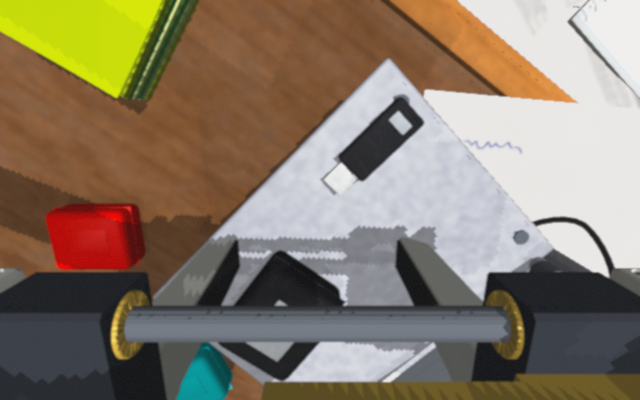

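The wrist view now shows the adapter at (285,320) beside the rear finger (225,265). A rod splits it in the picture, so I'll merge the pieces and exclude the flap.

```bash
cat > look.py <<'E'
from fit import *
import sys
def adapter(tag,view=False):
    s=robot.read_state(); R=Ro.from_rotvec(s["orientation"]).as_matrix()
    T=inbox(np.array([s["tool_pos"]]),O,YAW)[0]*1000
    ty=R[:2,1]; a=np.arctan2(ty[1],ty[0])-YAW; ey=np.array([np.cos(a),np.sin(a)]); ex=np.array([-ey[1],ey[0]])
    half=s["opening"]*500+8.75
    C=lambda k:np.array([T+k*half*ey+i*8.75*ey+j*7.5*ex for i in(-1,1) for j in(-1,1)])
    r,f=C(-1),C(1); th=max(0,np.max(np.arctan2(f[:,0]+1.5,110-f[:,1])))
    print("t",s["t"],"TCP",T.round(1),"z",s["tool_pos"][2].round(4),"deg",round(np.degrees(a),1),"F",np.round(s["force"],1),"rear tip",r[r[:,0].argmax()].round(1),"front tip",f[f[:,0].argmax()].round(1),"flap~",round(th,2))
    rgb,W=cloud("wrist"); cv2.imwrite(f"pics/wrist_{tag}.png",rgb[:,:,::-1])
    w=W.reshape(-1,3); B=inbox(w,O,YAW)*1000
    m=(w[:,2]>.0985)&(w[:,2]<.107)&(B[:,0]>-125)&(B[:,0]<60)&(abs(B[:,1])<50)
    m&=B[:,0]<(110-B[:,1])*np.tan(th)-8
    for k in(-1,1): m&=np.hypot(*(B-(T+k*half*ey)).T)>15
    n,L,S,_=cv2.connectedComponentsWithStats(m.reshape(400,640).astype(np.uint8))
    m=(S[:,4]>60)[L.ravel()]&m
    r=cv2.minAreaRect(B[m].astype(np.float32)); print(m.sum(),[np.round(v,1) for v in r])
    rs=robot.recognise("wrist","adapter"); 
if __name__=="__main__": adapter(sys.argv[1])
E
sed -i '/recognise/d' look.py; python3 look.py e
```

```text
t 4.325 TCP [-93.7  32. ] z 0.0933 deg 45.0 F [0.3 0.9 0. ] rear tip [-118.   -3.] front tip [-46.4  68.8] flap~ 0
4261 [array([-85. ,  -5.8]), array([44.6, 55.2]), np.float64(8.9)]
```

Call:
move_arm:
  deltas: [-0.004,0.004,0,0,0,0,0.9,-0.007,0.007,0,0,0,0,0.9,-0.0095,0.0095,0,0,0,0,0.9,-0.012,0.012,0,0,0,0,0.9,-0.0145,0.0145,0,0,0,0,0.9,-0.017,0.017,0,0,0,0,0.9,-0.017,0.017,0,0,0,0,0.9]

```text
t: 5.25
tool_pos: [0.4579, 0.2147, 0.0926]
orientation: [1.081, 2.949, 0.0]
force: [0.2, 0.6, 0.0]
opening: 0.0838
gripper_force: 0.0
```

```bash
python3 look.py f
```

```text
t 5.25 TCP [-69.7  31.8] z 0.0926 deg 45.0 F [0.2 0.6 0. ] rear tip [-94.   -3.1] front tip [-22.4  68.6] flap~ 0
4349 [array([-71.2,  -6.4]), array([43.8, 55.3]), np.float64(8.1)]
```

Call:
move_arm:
  deltas: [-0.003,0.003,0,0,0,0,0.9,-0.006,0.006,0,0,0,0,0.9,-0.009,0.009,0,0,0,0,0.9,-0.012,0.012,0,0,0,0,0.9,-0.012,0.012,0,0,0,0,0.9]

```text
t: 5.92
tool_pos: [0.4748, 0.2161, 0.0927]
orientation: [1.081, 2.949, 0.0]
force: [0.4, 0.5, 0.2]
opening: 0.0836
gripper_force: 0.0
```

```bash
python3 look.py g
```

```text
t 5.925 TCP [-52.7  31.8] z 0.0927 deg 45.0 F [0.4 0.5 0.2] rear tip [-77.  -3.] front tip [-5.5 68.5] flap~ 0
4197 [array([-54.3,  -7.9]), array([44.2, 55.8]), np.float64(4.4)]
```

Call:
move_arm:
  deltas: [0.0028,-0.0028,0,0,0,0,0.9,0,-0.0057,0,0,0,0,0.9,-0.0028,-0.0028,0,0,0,0,0.9,-0.0057,0,0,0,0,0,0.9,-0.0085,0.0028,0,0,0,0,0.9,-0.0113,0.0057,0,0,0,0,0.9,-0.0141,0.0085,0,0,0,0,0.9,-0.017,0.0113,0,0,0,0,0.9,-0.017,0.0113,0,0,0,0,0.9]

```text
t: 7.1
tool_pos: [0.4948, 0.2139, 0.0924]
orientation: [-1.081, -2.949, 0.0]
force: [-2.4, 0.3, 0.7]
opening: 0.0837
gripper_force: 1.2
```

```bash
python3 look.py i
```

```text
t 7.1 TCP [-33.1  28. ] z 0.0924 deg 45.0 F [-2.4  0.3  0.7] rear tip [-57.3  -6.9] front tip [14.2 64.7] flap~ 0.33
4534 [array([-35.2,  -7.3]), array([44.4, 55.4]), np.float64(4.5)]
```

View pics/wrist_i.png

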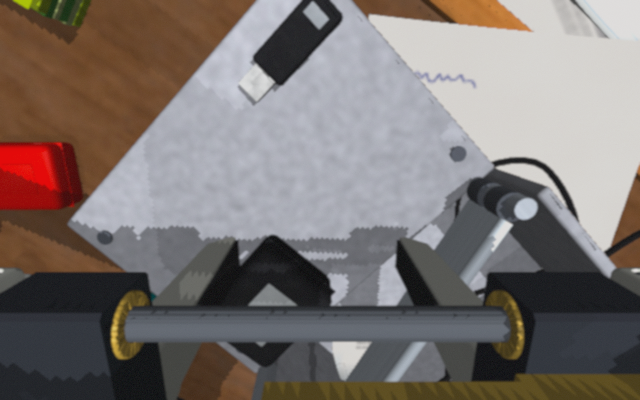

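The front finger is holding the flap open, its edge running from the pin (518,208) to (395,375). The adapter at (272,300) is heading straight for the doorway.

Call:
move_arm:
  deltas: [-0.003,0.003,0,0,0,0,0.9,-0.006,0.006,0,0,0,0,0.9,-0.009,0.009,0,0,0,0,0.9,-0.012,0.012,0,0,0,0,0.9,-0.015,0.015,0,0,0,0,0.9,-0.018,0.018,0,0,0,0,0.9,-0.018,0.018,0,0,0,0,0.9]

```text
t: 8.02
tool_pos: [0.5205, 0.2156, 0.0926]
orientation: [1.082, 2.949, -0.0]
force: [-2.0, -1.7, 0.5]
opening: 0.0835
gripper_force: 1.3
```

```bash
python3 look.py j
```

```text
t 8.025 TCP [-7.3 27.6] z 0.0926 deg 45.0 F [-2.  -1.7  0.5] rear tip [-31.5  -7.2] front tip [39.9 64.2] flap~ 0.74
4830 [array([ -8.6, -14.8]), array([44.3, 71. ]), np.float64(5.7)]
```

Call:
move_arm:
  deltas: [-0.003,0.003,0,0,0,0,0.9,-0.006,0.006,0,0,0,0,0.9,-0.009,0.009,0,0,0,0,0.9,-0.012,0.012,0,0,0,0,0.9,-0.015,0.015,0,0,0,0,0.9,-0.018,0.018,0,0,0,0,0.9,-0.018,0.018,0,0,0,0,0.9,-0.018,0.018,0,0,0,0,0.9]

```text
t: 9.07
tool_pos: [0.5459, 0.2176, 0.0928]
orientation: [1.082, 2.948, 0.0]
force: [-0.6, -2.9, -0.7]
opening: 0.0831
gripper_force: 1.5
```

```bash
python3 look.py k; python3 - <<'E'
from h import *
for c in["scene","top"]:
    r,W=cloud(c); np.save(c+"k.npy",W); cv2.imwrite(f"pics/{c}_k.png",r[:,:,::-1])
    print([(x["uv"],round(x["confidence"],2),W[int(x["uv"][1]),int(x["uv"][0])].round(3)) for x in robot.recognise(c,"adapter")])
a=cv2.imread("pics/scene_k.png")[200:340,220:440]; b=cv2.imread("pics/wrist_k.png")
a=cv2.resize(a,(640,407))[:200*2]; cv2.imwrite("pics/both_k.png",cv2.resize(np.vstack([a,b]),(480,600)))
E
```

```text
t 9.075 TCP [18.2 27.5] z 0.0928 deg 45.0 F [-0.6 -2.9 -0.7] rear tip [-5.9 -7.1] front tip [65.2 64. ] flap~ 1.01
0 [array([0., 0.]), array([0., 0.]), np.float64(0.0)]
[([384.9, 228.1], 0.69, array([0.345, 0.08 , 0.026])), ([310.9, 280.9], 0.38, array([0.568, 0.177, 0.031]))]
[([276.7, 260.0], 0.84, array([0.34 , 0.073, 0.028])), ([293.1, 207.2], 0.71, array([0.476, 0.043, 0.028]))]
```

View pics/both_k.png

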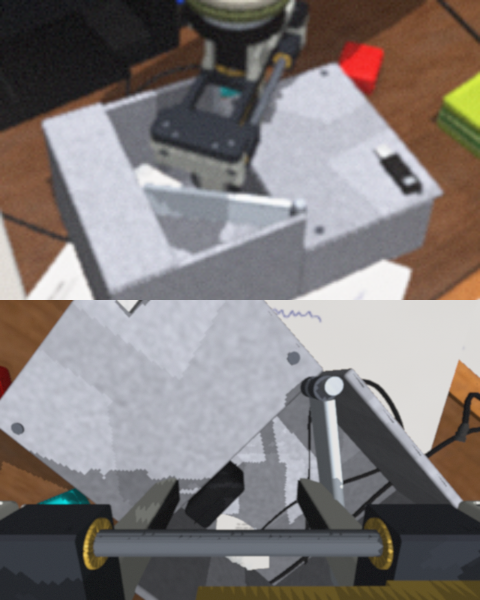

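The flap is held wide open, and the adapter at wrist (215,495 in the collage) has tipped over the edge. I'll check how high it lies.

```bash
python3 - <<'E'
from fit import *
r,W=cloud("wrist"); B=inbox(W.reshape(-1,3),O,YAW).reshape(400,640,2)*1000
print(r[250,285:295].mean(0))
dark=(r.max(2)<60)
for v in range(205,300,8):
    for u in range(240,340,10):
        if dark[v,u]: print((u,v),B[v,u].round(),(W[v,u,2]*1000).round(),end="; ")
E
```

```text
[33.6 33.9 36.3]
(310, 221) [16. 21.] 21.0; (300, 229) [ 9. 20.] 48.0; (310, 229) [17. 21.] 37.0; (320, 229) [26. 21.] 19.0; (290, 237) [ 8. 12.] 49.0; (300, 237) [13. 16.] 50.0; (310, 237) [18. 20.] 47.0; (320, 237) [26. 21.] 36.0; (280, 245) [8. 3.] 48.0; (290, 245) [12.  8.] 51.0; (300, 245) [16. 13.] 50.0; (310, 245) [21. 17.] 49.0; (320, 245) [26. 21.] 47.0; (270, 253) [ 8. -7.] 45.0; (280, 253) [11. -0.] 51.0; (290, 253) [15.  5.] 51.0; (300, 253) [20.  9.] 50.0; (310, 253) [25. 13.] 50.0; (320, 253) [29. 18.] 51.0; (260, 261) [  8. -18.] 40.0; (270, 261) [11. -9.] 50.0; (280, 261) [15. -5.] 49.0; (290, 261) [19.  1.] 52.0; (300, 261) [24.  4.] 49.0; (310, 261) [29.  9.] 50.0; (260, 269) [ 10. -18.] 48.0; (270, 269) [ 14. -13.] 50.0; (280, 269) [19. -9.] 49.0; (290, 269) [23. -4.] 50.0; (300, 269) [28.  1.] 50.0; (250, 277) [ 10. -28.] 47.0; (260, 277) [ 14. -22.] 49.0; (270, 277) [ 18. -17.] 50.0; (280, 277) [ 23. -12.] 51.0; (290, 277) [27. -8.] 50.0; (300, 277) [32. -4.] 50.0; (250, 285) [ 13. -31.] 49.0; (260, 285) [ 18. -26.] 50.0; (270, 285) [ 22. -22.] 50.0; (280, 285) [ 27. -17.] 50.0; (290, 285) [ 32. -12.] 50.0; (260, 293) [ 22. -31.] 49.0; (270, 293) [ 26. -26.] 50.0; (280, 293) [ 31. -22.] 49.0;
```

The adapter stands on end on the bin floor with its top at z 50 mm, well below the flap. I'll draw back straight, then lift.

Call:
move_arm:
  deltas: [0.005,-0.005,0,0,0,0,0.9,0.012,-0.012,0,0,0,0,0.9,0.02,-0.02,0,0,0,0,0.9,0.028,-0.028,0,0,0,0,0.9,0.036,-0.036,0,0,0,0,0.9,0.044,-0.044,0,0,0,0,0.9,0.052,-0.052,0,0,0,0,0.9,0.06,-0.06,0,0,0,0,0.9,0.066,-0.066,0,0,0,0,0.9,0.066,-0.066,-0.03,0,0,0,0.9,0.066,-0.066,-0.08,0,0,0,0.9,0.066,-0.066,-0.13,0,0,0,0.9]

```text
t: 10.88
tool_pos: [0.4518, 0.2102, 0.2239]
orientation: [-1.081, -2.949, 0.0]
force: [1.0, 0.3, 0.4]
opening: 0.0836
gripper_force: 0.0
```

Call:
move_arm:
  deltas: [0.02,-0.04,-0.02,0,0,0,0.9,0.03,-0.06,-0.04,0,0,0,0.9,0.03,-0.06,-0.04,0,0,0,0.9,0.03,-0.06,-0.04,0,0,0,0.9]

```text
t: 11.38
tool_pos: [0.391, 0.184, 0.262]
orientation: [1.081, 2.949, 0.0]
force: [-0.3, 0.5, -0.2]
opening: 0.0837
gripper_force: 0.0
```

```bash
python3 - <<'E'
from fit import *
a=[]
for c in["scene","top","wrist"]:
    r,W=cloud(c); a.append(r[:,:,::-1]); B=inbox(W.reshape(-1,3),O,YAW)*1000; z=W.reshape(-1,3)[:,2]*1000
    f=(abs(B[:,0])<15)&(B[:,1]>-40)&(B[:,1]<100)&(z>90)&(z<119); print(c,f.sum(),np.polyfit(B[f,1],B[f,0],1) if f.sum()>9 else 0)
    us=(z>79.5)&(z<90)&(B[:,0]<-60)&(B[:,0]>-135)&(B[:,1]>50)&(B[:,1]<120); print(" usb",B[us].min(0).round(),B[us].max(0).round()) if us.any() else 0
s=robot.read_state(); print(s["t"],s["tool_pos"],s["force"])
cv2.imwrite("pics/end.png",np.vstack([cv2.resize(a[0][200:340,220:440],(471,300)),cv2.resize(a[2],(471,300))]))
E
```

```text
scene 402 [0.00253223 1.68319187]
 usb [-122.   64.] [-104.  118.]
top 186 [ 1.82600425e-04 -1.16718857e+00]
wrist 1456 [ 0.00277954 -1.36683148]
 usb [-124.   62.] [-105.  116.]
11.525 [0.39064542 0.18386214 0.26133068] [-0.17840872 -0.94545569 -0.08957262]
```

View pics/end.png

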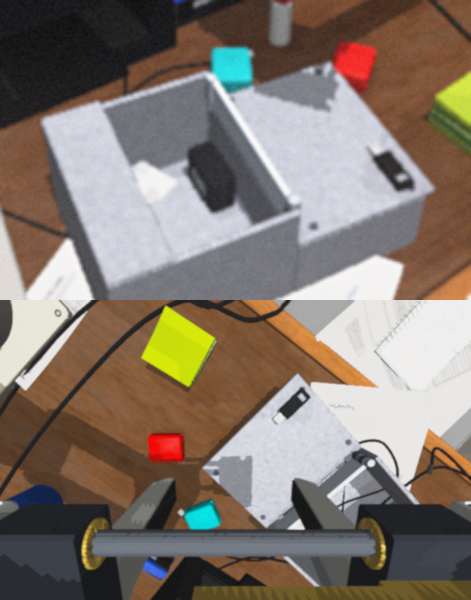

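The adapter is in the bin at (210,177) in the upper half of the picture, the flap is shut, and the USB stick hasn't moved.

```bash
python3 -c "
from plant import robot; print(robot.close_job())"
```

```text
the job is handed in; nothing more can be done
None
```

The adapter was pushed through the held-open flap into the bin and stands on its floor; the flap swung shut by itself, the USB stick's measured position is unchanged, and the job was handed in at about 11.5 s.

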